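# Unlock the wide sewing case

### The arm

A 6-joint arm with a two-finger parallel gripper is mounted at the origin on the work surface. World frame = base frame: x ahead of the robot, y to its left, z up, the work surface at z = 0. Lengths are in m, angles in rad, forces in N, time in s.
With the tool pointing down it reaches from about 0.375 to 0.9 m from the base axis. Payload 3.1 kg.
Tool frame: the origin (TCP) lies where the fingers leave the gripper's body, on its centre line; the fingertips stand 70 mm ahead of it and the grasp point (between the pads) lies 51 mm ahead of it; z points along the fingers, y is the line along which they close (so a half turn about z gives the same grasp; the last joint's range is limited). The gripper opens to 87 mm and grips with 3 to 60 N. Pads are 19 mm wide; open, the fingers measure 117 mm over their backs; the gripper's body (75 mm by 190 mm) begins 51 mm behind the grasp point.
Start: joints at [-1.363, 0.527, 1.433, -0, 1.181, -0.178], TCP at [0.235, -0.579, 0.292] pointing down, gripper open.
Joint ranges: [-3.08, 3.08], [-0.75, 2.2], [0.22, 2.44], [-1.43, 4.57], [0, 2.65], [-2.85, 2.85]. Speed limits (rad/s): [2.79, 2.79, 3.14, 3.14, 3.14, 3.14].

### API

Orientations are given as a unit quaternion [x, y, z, w].
In Python, from rig import robot gives the robot as it stands.
- The arm moves only by the tool send_rows, never from a script. Its argument "deltas" is text: rows parted by semicolons, each of 7 numbers parted by spaces: the shift along the tool's x, y, z in mm, then the turn, a rotation vector about the tool's x, y, z in degrees, then the opening, from 0 (shut) to 1 (fully open). A call has 1 to 10 rows; each row shifts and turns the commanded pose from where the row before left it, along the tool's axes as they then stand; what a row does not reach is not made up. A row lasts 1/8 s, in which the tool goes at most 62.5 mm and 10.7 degrees, less where a joint would pass 70% of its speed; a pose out of reach is approached as far as the arm can. A call is refused whole if a number of a shift passes 62.5 or a number of a turn 10.7, either way. A call with a gripper value outside its range is refused whole. The fingers move at their own pace and stop on an object; "newtons" is the grip in N (left out, the last holds). Time passes only in rows, so rows that do not move let the fingers close. It gives the time, the measured TCP pose, the force, the opening and the grip force at its end, in the units of the state.
- robot.get_obs(): the state, without advancing time (a new reading comes with each control period).
- robot.camera(name): name is "scene" or "side" or "wrist"; returns a dict with "image" (480x640x3 uint8, red, green, blue), "depth" (480x640 float32, m along the optical axis (not along the pixel's ray), 0 where there is no reading), "fovy" (degrees; the focal length in pixels is half the picture's height over the tangent of half this angle, whatever the lens; pixels are square), "cx", "cy" (the principal point, pixels), "rvec" (rotation vector, rad) and "tvec" (3), from world to camera coordinates, as OpenCV has them. Camera axes: x right, y down, z forward; pixel columns grow to the right and rows downward; lengths in m; the calibration is good to about 2 mm. A picture is of the moment at which its call begins.
- robot.hand_in(): hands the job in; it is judged then, once.
Trained networks look in the newest picture that a camera, given by its name, has taken for a name from the list of things; names that differ only in an ending like _2 or _b are one class to them, and where a whole thing is asked for, a point or a joint stands for the part that bears it (a point fixed in the world has none). Each returns a list of dicts, best first, with "p" (0 to 1); they miss things now and then, are a little off and sometimes report something else, mostly with a low value. They report only what shows in the picture. A call takes as long as a camera call.
- robot.find_in(camera, thing): "box" ([left, top, right, bottom] in pixels, round what is visible of it).
- robot.cut_out(camera, thing): "region" (480x640 bool, what is visible of it) and "box" ([left, top, right, bottom] in pixels, round what is visible of it).
The state is a dict: "time": time; "q": joint angles; "joint_velocities": joint speeds; "joint_torque": joint torques, N m; "position": TCP position; "tool_rot": TCP orientation; "ft_force": force on the tool from outside, world axes, zero at the start; "moment": the same for the moment, N m; "grip_width": finger opening in m; "grip_force": force on a finger pad.
Only numpy, scipy, OpenCV 4.12 (cv2) and the standard library are available. Lean on these libraries where they do the work, as an engineer would, in place of code of your own. Each camera call takes 0.05 s, during which the arm holds its last target. There are 200 camera calls.

### The job

Unlock the catch on top of the wide plywood sewing case: first slide its safety tab fully aside, off the latch lever, then swing the lever up until it stands upright, and leave it standing. Leave the narrow case beside it locked.

Things in the scene. Friction and masses are not known exactly. Their poses are not given: they have to be found in the camera images.
- wide_case: Plywood case, fixed, 300 mm wide (y), 240 deep (x -110 to 130), flat top at z 70, with a bare steel catch on it: lever and tab, below, in this frame, mm. Origin on the table, x away from the robot, yaw within 15 deg. The narrow case (180 wide) has the same catch; which is on the left varies. A steel strap spans the bolt: x -15 to 15, y -12 to -4, top z 90. Pin wheel on the lid near (85, 95).
- tab (a joint): Wide case's safety tab: travel along the case's +y, m. 0 to 0.004 locked, 0.032 stop; lever free from 0.021. Upright knob 16 (x) by 20 (y) mm at x 0, y 16 + travel, up to z 118 mm; its foot is no wider. From it a flat bolt, 16 wide, top z 86.5, runs towards -y over the lever, its tip at y -42 + travel. Friction about 2 N; stays where left. 25 mm free on both x sides of the knob.
- latch (a joint): Wide case's latch lever: angle, rad. 0 flat, 1.57 upright, 1.75 stop. Bar 14 mm wide along x at y -30, hinged at its far end about a line along y at x 50, z 76 mm; its near end swings up and away from the robot. Grip block on the near end, upright: 14 mm thick (y), x -68 to -42, up to z 108. The bolt stops it at 0.03 while locked. Stiff hinge (0.1 N m), stays where left.
- narrow_tab (a joint): Travel of the narrow case's own safety tab, in m: 0 is locked, 0.032 fully aside. It is to stay locked.

How it is judged:
On the way, in this order (a step that is already met when the one before it is completed fails the run):
1. the wide case's safety tab is slid aside while the lever still lies flat (value of joint tab above 0.022 m and value of joint latch below 0.2 rad), for 0.2 s.
2. the lever is swung up (value of joint latch above 1.2 rad), for 0.2 s.
At the end, for the whole second after the job is handed in: The wide case's latch lever stands upright or leans back at its stop (more than 1.2 rad, 69 degrees, from flat) and is still; its safety tab is aside (more than 20 mm); the narrow case's tab is still locked (less than 8 mm) (value of joint latch above 1.2 rad and value of joint tab above 0.02 m and velocity of joint latch between -0.1 and 0.1 rad/s and value of joint narrow_tab below 0.008 m); the robot touches nothing.
It fails at once if the narrow case's safety tab is moved 8 mm or more (value of joint narrow_tab above 0.008 m).
It also fails if it takes over 43 s, if anything falls off the work surface, if the arm or the gripper's body presses on something with over 40 N, if the wrist force passes 120 N, or if a joint passes its speed limit or range.

## Working session

There is one attempt and no reset: what is moved stays moved. The work goes in short steps, Python scripts to look and compute and a tool call to move; the robot and the scene stay as the last step left them, time stands still between calls to the robot, and variables do not carry over. Pictures are saved under pics/ and viewed, at most 10 in all, crops included, and the job is handed in when it is done.

Besides the shell and the picture viewer there is one more tool, called after "Emit:" as name(argument=value, ...), one argument or row to a line, values as JSON. send_rows: Moves the arm, as the interface text tells. Its arguments: {"type":"object","properties":{"deltas":{"type":"string"},"newtons":{"type":"number"}},"required":["deltas"]}

```bash
mkdir -p pics; cat > h.py <<'E'
import numpy as np, cv2
from rig import robot
from scipy.spatial.transform import Rotation as R
def cam(n):
    c=robot.camera(n); c['f']=240/np.tan(np.radians(c['fovy'])/2)
    c['R']=R.from_rotvec(np.ravel(c['rvec'])).as_matrix(); return c
def pts(c):
    v,u=np.mgrid[:480,:640]; d=c['depth']
    P=np.stack([(u-c['cx'])/c['f']*d,(v-c['cy'])/c['f']*d,d],-1)
    W=(P-np.ravel(c['tvec']))@c['R']; W[d==0]=np.nan; return W
E
python3 - <<'E'
from h import *
for n in ['scene','side']:
    c=cam(n); cv2.imwrite(f'pics/{n}0.png',c['image'][:,:,::-1])
    W=pts(c)
    print(n,'cam at',-c['R'].T@np.ravel(c['tvec']))
    for t in ['wide_case','tab','latch','narrow_tab']:
        for r in robot.cut_out(n,t)[:2]:
            P=W[r['region']]; print(t,round(r['p'],2),r['box'],np.nanmedian(P,0).round(3),np.nanmin(P,0).round(3),np.nanmax(P,0).round(3))
o=robot.get_obs(); print(o['position'],o['tool_rot'],o['time'])
E
```

```text
scene cam at [ 1.01097536 -0.16785745  0.78265652]
wide_case 0.83 [310.2, 117.0, 593.6, 349.7] [0.644 0.147 0.07 ] [ 0.434  0.005 -0.003] [0.784 0.396 0.121]
tab 0.66 [420.4, 175.2, 463.2, 214.5] [0.613 0.183 0.089] [0.6   0.134 0.071] [0.623 0.202 0.121]
latch 0.69 [397.1, 164.1, 455.4, 241.8] [0.589 0.139 0.081] [0.546 0.126 0.073] [0.67  0.16  0.111]
latch 0.55 [312.2, 114.2, 595.4, 349.7] [0.644 0.147 0.07 ] [ 0.429  0.005 -0.003] [0.784 0.394 0.121]
narrow_tab 0.74 [143.3, 241.6, 199.4, 279.9] [ 0.604 -0.195  0.088] [ 0.58  -0.243  0.07 ] [ 0.612 -0.176  0.121]
side cam at [0.56150302 0.76814617 0.59079448]
wide_case 0.74 [166.8, 265.0, 423.0, 476.3] [0.614 0.239 0.071] [ 0.462 -0.092 -0.002] [0.807 0.344 0.121]
wide_case 0.74 [317.5, 175.0, 331.3, 202.8] [ 0.596 -0.178  0.102] [ 0.589 -0.269  0.075] [ 0.609 -0.173  0.121]
tab 0.85 [294.5, 310.4, 309.8, 351.1] [0.605 0.2   0.099] [0.596 0.123 0.072] [0.621 0.204 0.121]
latch 0.89 [257.8, 296.6, 353.6, 323.7] [0.573 0.142 0.082] [0.543 0.126 0.071] [0.667 0.164 0.111]
[ 0.23520847 -0.57897833  0.2922159 ] [ 9.81451877e-01  1.91708657e-01  1.00882004e-05 -6.04127908e-05] 0.5
```

View pics/scene0.png

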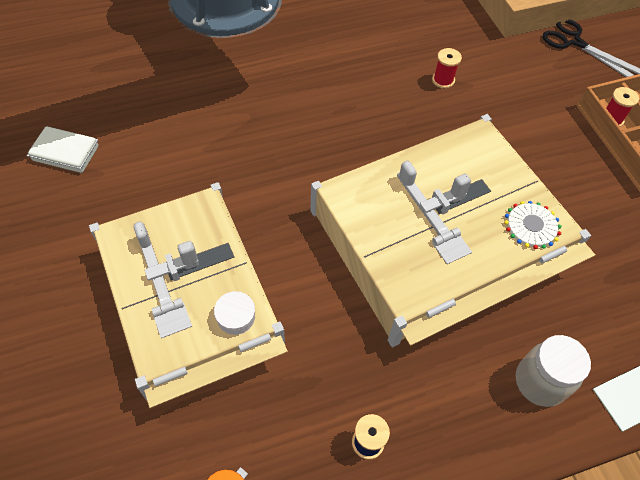

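```bash
python3 - <<'E'
from h import *
for n in ['scene','side']:
    c=cam(n); W=pts(c)
    r=[r for r in robot.cut_out(n,'wide_case')][0]
    P=W[r['region']]; T=P[abs(P[:,2]-.07)<.004][:,:2]
    rc=cv2.minAreaRect((T*1000).astype(np.float32)); print(n,rc)
    for t,lo in (('tab',.114),('latch',.103)):
        P=W[robot.cut_out(n,t)[0]['region']]; K=P[P[:,2]>lo]; print(t,len(K),cv2.minAreaRect((K[:,:2]*1000).astype(np.float32)),np.nanmax(K[:,2]))
    P=W[robot.cut_out(n,'latch')[0]['region']];K=P[P[:,2]<.09][:,:2]
    print(cv2.minAreaRect((K*1000).astype(np.float32)))
E
```

```text
scene ((621.1022338867188, 175.03419494628906), (251.4241485595703, 306.87591552734375), 8.282454490661621)
tab 121 ((607.8461303710938, 191.07937622070312), (15.2559232711792, 17.943199157714844), 17.661245346069336) 0.12140613341191864
latch 146 ((559.7969360351562, 134.58314514160156), (24.72722816467285, 13.122149467468262), 13.318402290344238) 0.11102854976408279
((595.73291015625, 143.31993103027344), (33.709068298339844, 148.14895629882812), 89.9019775390625)
side ((619.7166748046875, 174.32769775390625), (249.08860778808594, 308.92120361328125), 8.347013473510742)
tab 160 ((605.0297241210938, 193.14608764648438), (15.599766731262207, 20.175796508789062), 3.290036201477051) 0.12110799773555353
latch 150 ((556.9934692382812, 137.51576232910156), (23.573932647705078, 13.20529556274414), 6.513920307159424) 0.1106071423422719
((596.5975952148438, 136.76412963867188), (141.0380401611328, 52.13595962524414), 25.687570571899414)
```

The wide case is the right one in this view. Its knob is near pixel (461,186) and its grip block near (408,172), which agrees with the fit: yaw about 8.3° and origin about (610,173).

Emit:
send_rows(
  deltas="39.6 -35.8 2.5 0 0 0 0.38;39.6 -35.8 2.5 0 0 0 0.38;39.6 -35.8 2.5 0 0 0 0.38;39.6 -35.8 2.5 0 0 0 0.38;39.6 -35.8 2.5 0 0 0 0.38;39.6 -35.8 2.5 0 0 0 0.38;39.6 -35.8 2.5 0 0 0 0.38;39.6 -35.8 2.5 0 0 0 0.38;39.6 -35.8 2.5 0 0 0 0.38;39.6 -35.8 2.5 0 0 0 0.38",
)

```text
time: 2.25
position: [0.4682, -0.0968, 0.2675]
tool_rot: [0.981, 0.192, 0.0, 0.0]
ft_force: [1.3, -0.5, -0.1]
grip_width: 0.0332
grip_force: 0.0
```

Emit:
send_rows(
  deltas="39.6 -35.8 2.5 0 0 0 0.38;39.6 -35.8 2.5 0 0 0 0.38;39.6 -35.8 2.5 0 0 0 0.38;39.6 -35.8 2.5 0 0 0 0.38;39.6 -35.8 2.5 0 0 0 0.38;39.6 -35.8 2.5 0 0 0 0.38",
)

```text
time: 3.0
position: [0.6074, 0.1918, 0.2523]
tool_rot: [0.981, 0.192, 0.0, 0.0]
ft_force: [0.1, -0.1, -0.5]
grip_width: 0.033
grip_force: 0.0
```

Emit:
send_rows(
  deltas="0 0 0 0 0 -9.5 0.38;0 0 0 0 0 -9.5 0.38;0 0 0 0 0 -9.5 0.38;0 0 0 0 0 -9.5 0.38;0 0 0 0 0 -9.5 0.38;0 0 0 0 0 -9.5 0.38;0 0 0 0 0 -9.5 0.38;0 0 0 0 0 -9.7 0.38;0 0 0 0 0 0 0.38",
)

```text
time: 4.12
position: [0.6067, 0.1901, 0.2523]
tool_rot: [0.655, 0.756, 0.0, -0.0]
ft_force: [0.1, -0.3, 0.5]
grip_width: 0.033
grip_force: 0.0
```

```bash
cat > look.py <<'E'
from h import *
import sys
c=cam('wrist'); W=pts(c); cv2.imwrite(f'pics/{sys.argv[1]}.png',c['image'][:,:,::-1])
for t,lo in (('tab',.112),('latch',.1)):
    for r in robot.cut_out('wrist',t)[:2]:
        P=W[r['region']]; K=P[P[:,2]>lo]
        print(t,round(r['p'],2),r['box'],len(K), len(K)>5 and (cv2.minAreaRect((K[:,:2]*1000).astype(np.float32)),K[:,2].max()))
T=W[abs(W[:,:,2]-.07)<.006][:,:2]; print(cv2.minAreaRect((T*1000).astype(np.float32)))
o=robot.get_obs(); M=R.from_quat(o['tool_rot']).as_matrix(); print(o['position'],M.round(3),o['time'],o['grip_width'],o['ft_force'])
E
python3 look.py w1
```

```text
tab 0.72 [309.5, 226.3, 330.2, 305.4] 612 (((605.6813354492188, 191.84120178222656), (15.804909706115723, 19.311721801757812), 8.635316848754883), np.float64(0.11820009702707436))
latch 0.96 [239.1, 287.9, 391.2, 306.8] 14 (((569.1195678710938, 168.24501037597656), (60.84629821777344, 3.286290407180786), 67.9858627319336), np.float64(0.20791038225547415))
((675.229248046875, 206.4803466796875), (368.92218017578125, 257.2657470703125), 8.388100624084473)
[0.60673182 0.19009415 0.25226678] [[-0.142  0.99   0.   ]
 [ 0.99   0.142  0.   ]
 [ 0.     0.    -1.   ]] 4.275 0.03286543737207765 [-0.1019545   0.33643779  0.40699879]
```

View pics/w1.png

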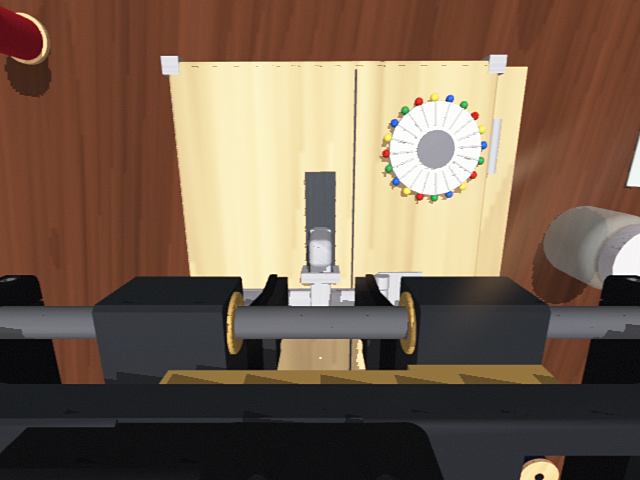

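The wrist view shows the knob centred between the fingers, at pixel (320,248), with its slot running up the picture (+y). I'll descend, grip and slide it.

Emit:
send_rows(
  deltas="1.8 -0.7 20 0 0 0 0.38;0 0 20 0 0 0 0.38;0 0 20 0 0 0 0.38;0 0 20 0 0 0 0.38;0 0 9 0 0 0 0.38;0 0 0 0 0 0 0.38;0 0 0 0 0 0 0;0 0 0 0 0 0 0;0 0 0 0 0 0 0;0 0 0 0 0 0 0",
  newtons=20,
)

```text
time: 5.52
position: [0.6059, 0.1918, 0.1641]
tool_rot: [0.654, 0.756, 0.0, 0.0]
ft_force: [-1.3, -0.2, 5.3]
grip_width: 0.0157
grip_force: 20.0
```

Emit:
send_rows(
  deltas="5 0 0 0 0 0 0;5 0 0 0 0 0 0;5 0 0 0 0 0 0;5 0 0 0 0 0 0;5 0 0 0 0 0 0;5 0 0 0 0 0 0;0 0 0 0 0 0 0;0 0 0 0 0 0 0;0 0 0 0 0 0 0",
)

```text
time: 6.65
position: [0.6017, 0.2202, 0.1641]
tool_rot: [0.654, 0.757, -0.001, 0.001]
ft_force: [-1.0, -4.6, 5.9]
grip_width: 0.0156
grip_force: 20.0
```

Emit:
send_rows(
  deltas="0 0 0 0 0 0 0.38;0 0 0 0 0 0 0.38;0 0 0 0 0 0 0.38;0 0 -30 0 0 0 0.38;0 0 -30 0 0 0 0.38;0 0 -28 0 0 0 0.38;-26 -18 0 0 0 0 0.38;-26 -18 0 0 0 0 0.38;-25 -18 0 0 0 0 0.38;0 0 0 0 0 0 0.38",
)

```text
time: 7.9
position: [0.5582, 0.1363, 0.2511]
tool_rot: [0.655, 0.756, -0.0, -0.001]
ft_force: [0.3, 0.5, 0.3]
grip_width: 0.0328
grip_force: 0.0
```

Emit:
send_rows(
  deltas="0 0 0 0 0 10 0.38;0 0 0 0 0 10 0.38;0 0 0 0 0 10 0.38;0 0 0 0 0 10 0.38;0 0 0 0 0 10 0.38;0 0 0 0 0 10 0.38;0 0 0 0 0 10 0.38;0 0 0 0 0 10 0.38;0 0 0 0 0 10 0.38;0 0 0 0 0 0 0.38",
)

```text
time: 9.15
position: [0.5596, 0.1384, 0.2512]
tool_rot: [0.997, 0.074, 0.0, -0.0]
ft_force: [0.4, 0.2, 0.2]
grip_width: 0.0333
grip_force: 0.0
```

```bash
python3 look.py w2; python3 - <<'E'
from h import *
c=cam('side');W=pts(c)
for t,lo in (('tab',.112),('latch',.1)):
    for r in robot.cut_out('side',t)[:1]:
        K=W[r['region']]; K=K[(K[:,2]>lo)&(K[:,2]<.13)]; print(t,r['p'],len(K)>5 and cv2.minAreaRect((K[:,:2]*1000).astype(np.float32)))
E
```

```text
tab 0.56 [191.5, 160.3, 287.5, 187.0] 715 (((601.869873046875, 219.7346954345703), (15.311521530151367, 20.159521102905273), 8.896055221557617), np.float64(0.11864902203367335))
latch 0.66 [313.6, 94.7, 340.8, 269.4] 617 (((558.9896240234375, 134.61740112304688), (26.028972625732422, 12.968727111816406), 8.369559288024902), np.float64(0.1087987139423275))
((622.1566162109375, 105.00361633300781), (225.6092071533203, 443.426513671875), 8.40174388885498)
[0.5593249  0.1379378  0.25118117] [[ 0.989  0.147  0.   ]
 [ 0.147 -0.989  0.   ]
 [ 0.    -0.    -1.   ]] 9.3 0.03289671669725881 [-0.33313672 -0.87168146 -0.12109342]
tab 0.92 ((600.708251953125, 221.10787963867188), (15.812935829162598, 21.11690902709961), 9.474876403808594)
```

View pics/w2.png

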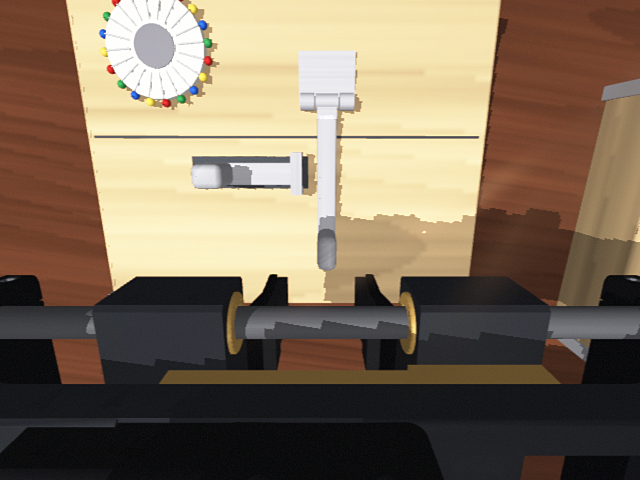

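The knob is now fully aside, at pixel (207,173), and the lever bar is clear of the bolt. The grip block at (326,250) is about 3 mm off the tool line, so I'll correct and descend.

Emit:
send_rows(
  deltas="-0.8 3.2 20 0 0 0 0.38;0 0 20 0 0 0 0.38;0 0 20 0 0 0 0.38;0 0 20 0 0 0 0.38;0 0 18 0 0 0 0.38;0 0 0 0 0 0 0.38;0 0 0 0 0 0 0;0 0 0 0 0 0 0;0 0 0 0 0 0 0;0 0 0 0 0 0 0",
  newtons=20,
)

```text
time: 10.7
position: [0.5592, 0.1344, 0.154]
tool_rot: [0.997, 0.072, 0.001, -0.0]
ft_force: [-0.2, 0.9, 1.8]
grip_width: 0.0139
grip_force: 20.0
```

Emit:
send_rows(
  deltas="2.8 0 -9.1 0 0 0 0;3.5 0 -8.7 0 0 0 0;4.3 0 -8.5 0 0 0 0;5 0 -8 0 0 0 0;5.7 0 -7.6 0 0 0 0;6.3 0 -7 0 0 0 0;6.9 0 -6.4 0 0 0 0;7.4 0 -5.9 0 0 0 0;0 0 0 0 0 0 0",
)

```text
time: 11.82
position: [0.6002, 0.1405, 0.216]
tool_rot: [0.997, 0.072, -0.0, -0.0]
ft_force: [-4.9, 0.4, 4.2]
grip_width: 0.0139
grip_force: 20.0
```

Emit:
send_rows(
  deltas="7.9 0 -5.1 0 0 0 0;8.4 0 -4.5 0 0 0 0;8.7 0 -3.7 0 0 0 0;9 0 -2.9 0 0 0 0;9.2 0 -2.1 0 0 0 0;9.4 0 -1.4 0 0 0 0;9.5 0 -0.5 0 0 0 0;9.4 0 0.3 0 0 0 0;14.9 0 2.2 0 0 0 0;0 0 0 0 0 0 0",
)

```text
time: 13.08
position: [0.6884, 0.1534, 0.2327]
tool_rot: [0.997, 0.072, 0.003, -0.001]
ft_force: [0.1, 4.1, 3.8]
grip_width: 0.0137
grip_force: 20.0
```

```bash
python3 - <<'E'
from h import *
c=cam('side'); cv2.imwrite('pics/s2.png',c['image'][:,:,::-1])
E
```

```text
(no output)
```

View pics/s2.png

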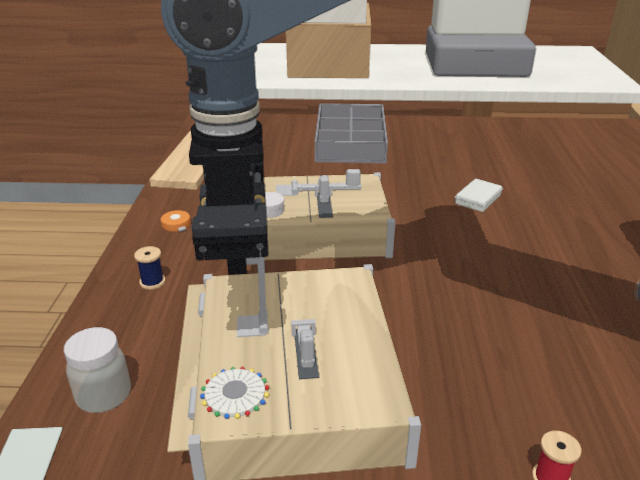

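The lever stands upright in the fingers, around pixel (262,290), and the knob is aside at (307,350). I'll release it and lift away.

Emit:
send_rows(
  deltas="0 0 0 0 0 0 0.38;0 0 0 0 0 0 0.38;0 0 0 0 0 0 0.38;0 0 -10 0 0 0 0.38;0 0 -20 0 0 0 0.38;0 0 -30 0 0 0 0.38;0 0 -30 0 0 0 0.38;0 0 -30 0 0 0 0.38;0 0 0 0 0 0 0.38;0 0 0 0 0 0 0.38",
)

```text
time: 14.38
position: [0.6851, 0.1526, 0.3514]
tool_rot: [0.997, 0.072, -0.001, 0.0]
ft_force: [-0.2, 0.0, 0.2]
grip_width: 0.0328
grip_force: 0.0
```

```bash
python3 - <<'E'
from h import *
c=cam('side'); cv2.imwrite('pics/s3.png',c['image'][:,:,::-1])
W=pts(c)
for t in ('tab','latch'):
    r=robot.cut_out('side',t)[0]; P=W[r['region']]; print(t,r['p'],np.nanpercentile(P,[5,50,95],axis=0).round(3))
E
```

```text
tab 0.92 [[0.593 0.172 0.079]
 [0.601 0.228 0.101]
 [0.612 0.231 0.119]]
latch 0.91 [[0.656 0.149 0.086]
 [0.663 0.157 0.178]
 [0.687 0.16  0.196]]
```

View pics/s3.png

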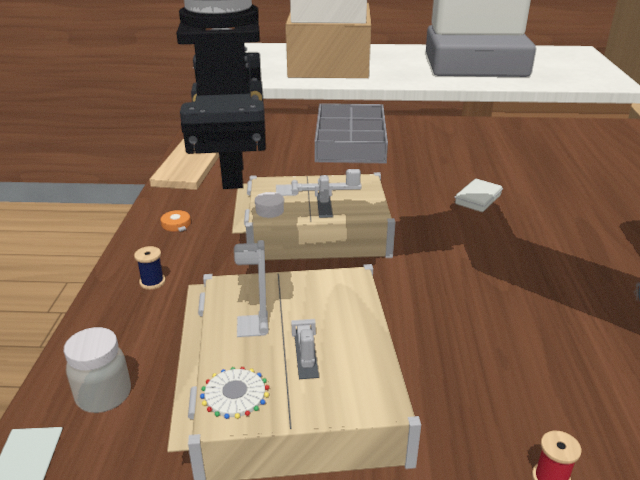

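The lever stands upright at pixel (262,285), the tab is aside at (307,350), the gripper is clear, and the narrow case is untouched.

```bash
python3 -c "
from rig import robot
print(robot.hand_in())"
```

```text
the job is handed in; nothing more can be done
None
```

The job is handed in: the wide case's tab is slid fully aside, its lever stands upright with the gripper clear of it, and I did not touch the narrow case; the hand-in call returned no verdict.

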